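Set the water-heater timer dial

TASK

Set the bath's water heater: resting the fingertips on the flat knurled dial of the white timer unit, turn it clockwise by friction until its pointer line clicks into place at the three-dot mark. Then press the round start button beside it fully down and let it spring back. Nothing needs to be gripped or lifted; leave all the bath things standing where they are.

Things in the scene. Friction and masses are not known exactly. Their poses are not given: they have to be found in the camera images.
- unit: white plastic timer unit, a box 150 (x) by 230 (y) by 45 mm tall, screwed down; origin at the centre of its underside, x away from the robot, z up. On top: the dial (axis at x -15, y +40 mm), the start button (x -20, y -70 mm) and, round the dial's far side, four marks: rows of 1, 2, 3, 4 black dots pointing outwards, seen from the dial's axis at 0.9, 0.3, -0.3, -0.9 rad anticlockwise from +x
- dial_centre (a point): centre of the dial's flat top face, on its vertical axis, 50 mm above the shelf; turns with the dial. Bare aluminium disc, flat top 74 mm across (84 mm at the foot of its knurled bevel), 5 mm proud of the unit's top; ordinary finger friction. Sprung: sinks up to 3 mm under a finger, about 3 N per mm. A black pointer line runs from the axis to the rim
- dial (a joint): dial angle in rad, growing clockwise seen from above; end stops -0.15 and 1.95. Clicks into rest at 0 (pointer at one dot), 0.6 (two dots), 1.2 (three dots), 1.8 (four dots); starts at or near one or two dots. A spring draws it to the nearest rest position when let go; turning it takes about 0.03 N m
- start (a joint): travel of the start button in m: 0 released, 0.006 fully down (5 N); springs back when released
- start_top (a point): centre of the top of the start button, a round white push button 34 mm across on a low grey housing, pressed straight down; 67 mm above the shelf
- lota: bystander: polished steel lota (round-bellied water pot), 100 mm wide, 96 mm tall; origin at the centre of its underside
- soap_holder: bystander: oval green soap holder with a white bar of soap in it, 120 x 75 mm, 32 mm tall; origin at the centre of its underside
- bottle: bystander: glass bottle with twist cap, 60 mm diameter, 170 mm tall; origin at the centre of its underside
- mug: bystander: yellow plastic mug, 84 mm diameter, 95 mm tall, handle at its +y side; origin at the centre of its underside
- tweezers: bystander: steel tweezers lying flat, 106 mm long along x, 6 mm thick; origin at the centre of its underside
- comb: bystander: dark wooden comb lying flat, 150 mm long along x, 42 mm wide, 8 mm thick; origin at the centre of its underside
- pumice: bystander: round grey pumice stone, 72 mm diameter, 40 mm tall; origin at the centre of its underside

How it is judged:
By the outcome, as a careful person would: the job done as asked, in the order asked, and still so for the second after the job is handed in, with the robot touching nothing.
It also fails if it takes over 53 s, if anything falls off the work surface, if the arm or the gripper's body presses on something with over 40 N, if the wrist force passes 120 N, or if a joint passes its speed limit or range.

ROBOT

A 7-joint arm with a two-finger parallel gripper is mounted at the origin on the work surface. World frame = base frame: x ahead of the robot, y to its left, z up, the work surface at z = 0. Lengths are in m, angles in rad, forces in N, time in s.
With the tool pointing down it reaches from about 0.4 to 0.85 m from the base axis. Payload 4.5 kg.
Tool frame: the origin (TCP) lies on the centre line of the jaws, within the pads' length; the fingertips stand 11 mm ahead of it and the grasp point (between the pads) lies 8 mm behind it; z points along the fingers, y is the direction in which the jaws open and shut (so a half turn about z gives the same grasp; the last joint's range is limited). The gripper opens to 88 mm and grips with 3 to 60 N. Pads are 18 mm wide; open, the fingers measure 123 mm over their backs; the gripper's body (75 mm by 187 mm) begins 45 mm behind the grasp point.
Start: joints at [1.321, 0.689, -0.195, 1.565, 0.157, 0.902, -0.215], TCP at [0.175, -0.6, 0.25] pointing down, gripper open.
Joint ranges: [-3.01, 3.01], [-0.46, 2.08], [-1.47, 1.51], [0.13, 2.56], [-1, 4.14], [0.04, 2.09], [-2.66, 2.66]. Speed limits (rad/s): [2.57, 2.57, 3.14, 3.14, 3.14, 3.14, 3.14].

INTERFACE

Orientations are given as a unit quaternion [x, y, z, w].
In Python, from plant import r, snapshot gives the robot as it stands.
- The arm moves only by the tool drive_tool, never from a script. Its argument "commands" is a list of rows, each an object of numbers: "wx", "wy", "wz": the turn, a rotation vector about the tool's x, y, z in rad; "dx", "dy", "dz": the shift along the tool's x, y, z in m; "claw": the opening, from 0 (shut) to 1 (fully open). A call has 1 to 12 rows; each row shifts and turns the commanded pose from where the row before left it, along the tool's axes as they then stand; what a row does not reach is not made up. A row lasts 1/10 s, in which the tool goes at most 50 mm and 8.59 degrees, less where a joint would pass 70% of its speed; a pose out of reach is approached as far as the arm can. A call is refused whole if a number of a shift passes 0.05 or a number of a turn 0.15, either way. A call with a gripper value outside its range is refused whole. The fingers move at their own pace and stop on an object; "grip_force" is the grip in N (left out, the last holds). Time passes only in rows, so rows that do not move let the fingers close. It gives the time, the measured TCP pose, the force and the opening at its end, in the units of the state.
- r.get_state(): the state, without advancing time (a new reading comes with each control period).
- snapshot(name): name is "scene" or "top" or "wrist"; returns a dict with "color" (400x640x3 uint8, red, green, blue), "fx", "fy", "cx", "cy" (pixels), "dist" ([k1, k2, p1, p2, k3] as OpenCV has them; the pictures are not rectified), "world_to_cam" (4x4, takes a point from world to camera coordinates); the wrist camera has in their place "T_tool_cam" (4x4, takes a point from camera to tool coordinates, whose origin is the TCP and whose axes are the flange's). Camera axes: x right, y up, looking along -z (the intrinsics and any distortion apply to the point x, -y, -z); pixel columns grow to the right and rows downward; lengths in m; the calibration is good to about 2 mm. A picture is of the moment at which its call begins: read the wrist's pose just before it. There is no depth.
- r.finish_job(): hands the job in, once; it reports no verdict.
The state is a dict: "clock": time; "q": joint angles; "qd": joint speeds; "joint_torque": joint torques, N m; "tool_pos": TCP position; "eef_rot": TCP orientation; "contact_force": force on the tool from outside, world axes, zero at the start; "moment": the same for the moment, N m; "opening": opening from 0.0 (shut) to 1.0 (fully open).
Only numpy, scipy, OpenCV 4.12 (cv2) and the standard library are available. Lean on these libraries where they do the work, as an engineer would, in place of code of your own. Each camera call takes 0.05 s, during which the arm holds its last target. There are 200 camera calls.

## Working session

There is one attempt and no reset: what is moved stays moved. The work goes in short steps, Python scripts to look and compute and a tool call to move; the robot and the scene stay as the last step left them, time stands still between calls to the robot, and variables do not carry over. Pictures are saved under pics/ and viewed, on a budget of 10 in all, crops included, one or two more only if the job needs it, and the job is handed in when it is done.

Besides the shell and the picture viewer there is one more tool, called after "Emit:" as name(argument=value, ...), one argument or row to a line, values as JSON. drive_tool: Moves the arm, as the interface text tells. Its arguments: {"type":"object","properties":{"commands":{"type":"array","items":{"type":"object","properties":{"wx":{"type":"number"},"wy":{"type":"number"},"wz":{"type":"number"},"dx":{"type":"number"},"dy":{"type":"number"},"dz":{"type":"number"},"claw":{"type":"number"}}}},"grip_force":{"type":"number"}},"required":["commands"]}

```bash
ls; mkdir -p pics; python3 - <<'E'
from plant import r, snapshot
import cv2, numpy as np
print(r.get_state())
for n in ("scene","top"):
    s=snapshot(n); cv2.imwrite(f"pics/{n}0.png",s["color"][:,:,::-1])
    print(n,s["fx"],s["fy"],s["cx"],s["cy"],s["dist"],np.round(s["world_to_cam"],3).tolist())
w=snapshot("wrist"); print(np.round(w["T_tool_cam"],3).tolist(),w["fx"])
a=cv2.imread("pics/scene0.png");b=cv2.imread("pics/top0.png")
E
```

```text
pics
{'clock': 0.0, 'q': array([ 1.3208242 ,  0.68997896, -0.19452377,  1.56636178,  0.15731459,
        0.90251206, -0.21510298]), 'qd': array([ 0.0012491 ,  0.00084553,  0.00269056,  0.0013011 , -0.00105491,
       -0.0003402 , -0.000467  ]), 'joint_torque': array([-4.29411557e-04, -5.27569878e+01, -1.26679882e+00, -1.53431332e+01,
       -5.24892204e-02,  6.53752650e-03,  1.67484968e-04]), 'tool_pos': array([ 0.17476509, -0.5994156 ,  0.24890869]), 'eef_rot': array([ 9.89943530e-01,  1.41460021e-01, -2.02802596e-04, -9.10616143e-04]), 'contact_force': array([ 0.02043388, -1.37482453,  0.36347789]), 'moment': array([-0.00945699,  0.01400198, -0.02624251]), 'opening': 1.0013522836328659}
scene 404.93174604167694 404.93174604167694 316.7047782114826 198.53036592252266 [-0.07135834  0.          0.          0.          0.        ] [[0.525, 0.851, 0.018, -0.317], [-0.656, 0.391, 0.646, 0.325], [0.543, -0.351, 0.763, -1.143], [0.0, 0.0, 0.0, 1.0]]
top 478.85647202700585 478.85647202700585 314.97759342175476 207.78081634504713 [0.04238707 0.         0.         0.         0.        ] [[0.024, -1.0, -0.001, 0.006], [0.994, 0.023, 0.106, -0.592], [-0.106, -0.004, 0.994, -1.028], [0.0, 0.0, 0.0, 1.0]]
[[-0.0, 0.962, 0.273, 0.069], [1.0, 0.0, 0.0, -0.0], [0.0, 0.273, -0.962, -0.135], [0.0, 0.0, 0.0, 1.0]] 310.3598749373181
```

View pics/top0.png

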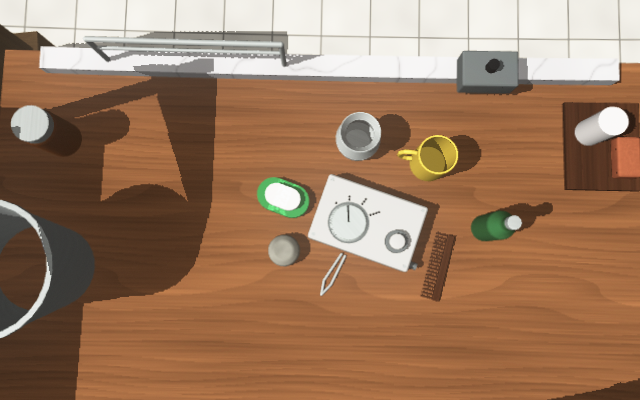

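View pics/scene0.png

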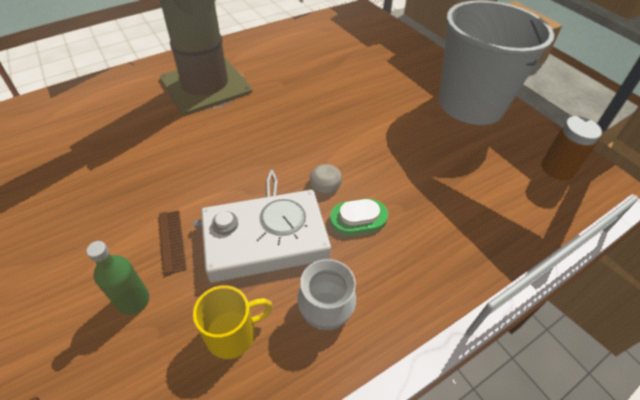

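The top view shows the unit near (368,223), the dial at (348,222) with its pointer straight up, and the button at (397,241). The pointer is on the second mark (two dots), so it needs about +0.6 rad. The scene view agrees: button at (225,220), dial at (284,217). Next I'll measure both and cross-check across the two views.

```bash
cat > h.py <<'E'
import numpy as np, cv2
from scipy.spatial.transform import Rotation as R
def cam(s, st=None):
    """returns K,dist,R,C : camera->world rotation and centre"""
    K=np.array([[s["fx"],0,s["cx"]],[0,s["fy"],s["cy"]],[0,0,1]])
    if "world_to_cam" in s: T=np.linalg.inv(s["world_to_cam"])
    else:
        W=np.eye(4);W[:3,:3]=R.from_quat(st["eef_rot"]).as_matrix();W[:3,3]=st["tool_pos"]
        T=W@s["T_tool_cam"]
    return K,np.array(s["dist"],float),T[:3,:3],T[:3,3]
def toplane(px,z,c):
    K,d,Rm,C=c
    u=cv2.undistortPoints(np.array(px,float).reshape(-1,1,2),K,d)[:,0]
    v=np.c_[u[:,0],-u[:,1],-np.ones(len(u))]@Rm.T
    return C+v*((z-C[2])/v[:,2])[:,None]
def proj(P,c):
    K,d,Rm,C=c
    p=(np.atleast_2d(P)-C)@Rm*[1,-1,-1]
    return cv2.projectPoints(p,np.zeros(3),np.zeros(3),K,d)[0][:,0]
E
python3 - <<'E'
from h import *; from plant import snapshot
cs={n:cam(snapshot(n)) for n in("scene","top")}
print("camC",{n:c[3].round(3) for n,c in cs.items()})
im=cv2.imread("pics/top0.png"); hsv=cv2.cvtColor(im,cv2.COLOR_BGR2HSV)
m=((hsv[...,1]<45)&(hsv[...,2]>120)).astype(np.uint8)*255
cnts,_=cv2.findContours(m,cv2.RETR_EXTERNAL,cv2.CHAIN_APPROX_NONE)
c=[c for c in cnts if cv2.pointPolygonTest(c,(368,200),False)>=0 or cv2.pointPolygonTest(c,(375,240),False)>=0]
c=max(c,key=cv2.contourArea); r=cv2.boxPoints(cv2.minAreaRect(c)); print(r)
w=toplane(r,.045,cs["top"]); print(w.round(3)); print(np.linalg.norm(np.diff(w,axis=0),axis=1))
print("centre",w.mean(0))
for n,d,b in(("top",(348,222),(397,240)),("scene",(284,217),(225,219))):
    D=toplane([d],.05,cs[n])[0];B=toplane([b],.067,cs[n])[0]
    v=B-D; print(n,D.round(4),B.round(4),"dist",np.hypot(*v[:2]),"yaw",np.arctan2(v[1],v[0])-np.arctan2(-110,-5))
cr=cv2.resize(im[160:290,290:450],None,fx=5,fy=5,interpolation=cv2.INTER_CUBIC)
cv2.imwrite("pics/crop1.png",cr[:600,:800])
E
```

```text
camC {'scene': array([ 1.   , -0.258,  0.668]), 'top': array([0.48 , 0.016, 1.085])}
[[306.4031  237.02461]
 [329.18466 172.47691]
 [428.9354  207.68306]
 [406.15384 272.23077]]
[[ 0.526  0.037  0.045]
 [ 0.669 -0.01   0.045]
 [ 0.596 -0.229  0.045]
 [ 0.456 -0.179  0.045]]
[0.1504752  0.23059953 0.14897579]
centre [ 0.56179652 -0.09521411  0.045     ]
top [ 0.5605 -0.0526  0.05  ] [ 0.5234 -0.1558  0.067 ] dist 0.1097114502710752 yaw -0.29936759098490406
scene [ 0.5679 -0.0527  0.05  ] [ 0.5276 -0.1549  0.067 ] dist 0.1099041139086071 yaw -0.32985537574527957
```

Both views agree with the unit's given size and with the 110 mm between dial and button. I estimate the dial at (0.560, -0.0525) and the button at (0.521, -0.155), with a unit yaw of about -0.32. I'll move above the dial at a safe height.

Emit:
drive_tool(
  commands=[
    {"dx": 0.029, "dy": -0.0232, "claw": 0.34},
    {"dx": 0.029, "dy": -0.0232},
    {"dx": 0.029, "dy": -0.0232},
    {"dx": 0.029, "dy": -0.0232},
    {"dx": 0.029, "dy": -0.0232},
    {"dx": 0.029, "dy": -0.0232},
    {"dx": 0.029, "dy": -0.0232},
    {"dx": 0.029, "dy": -0.0232},
    {"dx": 0.029, "dy": -0.0232},
    {"dx": 0.029, "dy": -0.0232},
    {"dx": 0.029, "dy": -0.0232},
    {"dx": 0.029, "dy": -0.0232},
  ],
)

```text
validation failed for argument at $.co...
```

Emit:
drive_tool(
  commands=[
    {"dx": 0.029, "dy": -0.0232},
    {"dx": 0.029, "dy": -0.0232},
    {"dx": 0.029, "dy": -0.0232},
    {"dx": 0.029, "dy": -0.0232},
    {"dx": 0.029, "dy": -0.0232},
    {"dx": 0.029, "dy": -0.0232},
    {},
    {},
    {},
  ],
)

```text
validation failed for argument at $.co...
```

```bash
python3 - <<'E'
from h import *; from plant import snapshot,r
st=r.get_state(); s=snapshot("wrist"); c=cam(s,st)
print(st["clock"],st["tool_pos"],st["contact_force"],st["moment"],st["opening"],st["q"].round(2)); print(R.from_quat(st["eef_rot"]).as_matrix().round(3))
cv2.imwrite("pics/wrist1.png",s["color"][:,:,::-1])
print("pred dial,button",proj([[.5602,-.0525,.05],[.5208,-.1553,.067]],c))
E
```

```text
0.25 [ 0.17491479 -0.5997782   0.24934577] [ 0.62176075 -0.21159763 -0.4416497 ] [0.03591148 0.027075   0.01875418] 1.0000491308013755 [ 1.32  0.69 -0.19  1.57  0.16  0.9  -0.22]
[[ 0.96   0.28  -0.   ]
 [ 0.28  -0.96   0.001]
 [-0.    -0.001 -1.   ]]
pred dial,button [[-172.55619494 -434.86228083]
 [-100.68106308 -398.75259835]]
```

View pics/wrist1.png

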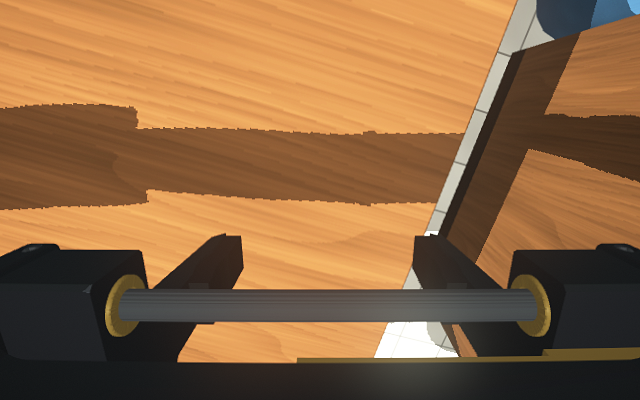

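Both moves were refused, so the arm hasn't moved. That picture shows only the bare shelf, with the fingertips at (230,240) and (425,240). Most likely every row needs all seven keys.

Emit:
drive_tool(
  commands=[
    {"dx": 0.029, "dy": -0.0232, "dz": 0, "wx": 0, "wy": 0, "wz": 0, "claw": 0.34},
  ],
)

```text
clock: 0.4
tool_pos: [0.1922, -0.5732, 0.2494]
eef_rot: [0.991, 0.137, -0.002, 0.002]
contact_force: [0.2, 0.9, -0.2]
opening: 0.933
```

Emit:
drive_tool(
  commands=[
    {"dx": 0.029, "dy": -0.0232, "dz": 0, "wx": 0, "wy": 0, "wz": 0, "claw": 0.34},
    {"dx": 0.029, "dy": -0.0232, "dz": 0, "wx": 0, "wy": 0, "wz": 0, "claw": 0.34},
    {"dx": 0.029, "dy": -0.0232, "dz": 0, "wx": 0, "wy": 0, "wz": 0, "claw": 0.34},
    {"dx": 0.029, "dy": -0.0232, "dz": 0, "wx": 0, "wy": 0, "wz": 0, "claw": 0.34},
    {"dx": 0.029, "dy": -0.0232, "dz": 0, "wx": 0, "wy": 0, "wz": 0, "claw": 0.34},
    {"dx": 0.029, "dy": -0.0232, "dz": 0, "wx": 0, "wy": 0, "wz": 0, "claw": 0.34},
    {"dx": 0.029, "dy": -0.0232, "dz": 0, "wx": 0, "wy": 0, "wz": 0, "claw": 0.34},
    {"dx": 0.029, "dy": -0.0232, "dz": 0, "wx": 0, "wy": 0, "wz": 0, "claw": 0.34},
    {"dx": 0.029, "dy": -0.0232, "dz": 0, "wx": 0, "wy": 0, "wz": 0, "claw": 0.34},
    {"dx": 0.029, "dy": -0.0232, "dz": 0, "wx": 0, "wy": 0, "wz": 0, "claw": 0.34},
  ],
)

```text
clock: 1.4
tool_pos: [0.4106, -0.2644, 0.2499]
eef_rot: [0.99, 0.141, 0.0, 0.0]
contact_force: [1.0, 1.0, -0.7]
opening: 0.342
```

Emit:
drive_tool(
  commands=[
    {"dx": 0.029, "dy": -0.0232, "dz": 0, "wx": 0, "wy": 0, "wz": 0, "claw": 0.34},
    {"dx": 0.029, "dy": -0.0232, "dz": 0, "wx": 0, "wy": 0, "wz": 0, "claw": 0.34},
    {"dx": 0.029, "dy": -0.0232, "dz": 0, "wx": 0, "wy": 0, "wz": 0, "claw": 0.34},
    {"dx": 0.029, "dy": -0.0232, "dz": 0, "wx": 0, "wy": 0, "wz": 0, "claw": 0.34},
    {"dx": 0.029, "dy": -0.0232, "dz": 0, "wx": 0, "wy": 0, "wz": 0, "claw": 0.34},
    {"dx": 0.029, "dy": -0.0232, "dz": 0, "wx": 0, "wy": 0, "wz": 0, "claw": 0.34},
    {"dx": 0.029, "dy": -0.0232, "dz": 0, "wx": 0, "wy": 0, "wz": 0, "claw": 0.34},
    {"dx": 0, "dy": 0, "dz": 0, "wx": 0, "wy": 0, "wz": 0, "claw": 0.34},
    {"dx": 0, "dy": 0, "dz": 0, "wx": 0, "wy": 0, "wz": 0, "claw": 0.34},
    {"dx": 0, "dy": 0, "dz": 0, "wx": 0, "wy": 0, "wz": 0, "claw": 0.34},
  ],
)

```text
clock: 2.4
tool_pos: [0.5584, -0.0543, 0.2496]
eef_rot: [0.99, 0.141, -0.001, 0.001]
contact_force: [-0.5, -0.0, -0.2]
opening: 0.341
```

```bash
cat > w.py <<'E'
import sys; from h import *; from plant import snapshot,r
st=r.get_state(); s=snapshot("wrist"); c=cam(s,st)
print(st["clock"],st["tool_pos"].round(4),st["contact_force"].round(2),st["moment"].round(3),st["opening"],st["q"].round(2)); print(R.from_quat(st["eef_rot"]).as_matrix().round(3))
cv2.imwrite(f"pics/{sys.argv[1]}.png",s["color"][:,:,::-1])
print("pred dial,button",proj([[.5602,-.0525,.05],[.5208,-.1553,.067]],c))
E
python3 w.py wrist2
```

```text
2.4 [ 0.5584 -0.0543  0.2496] [-0.52 -0.03 -0.16] [-0.057 -0.081 -0.039] 0.3412702436794018 [ 0.09  0.6  -0.12  1.76  0.1   0.78 -1.37]
[[ 0.96   0.278 -0.001]
 [ 0.278 -0.96  -0.001]
 [-0.001  0.001 -1.   ]]
pred dial,button [[326.37277733 173.18970598]
 [405.78488835 235.37458241]]
```

View pics/wrist2.png

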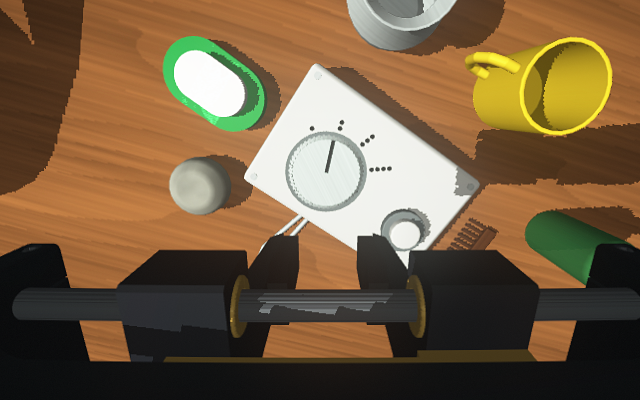

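The wrist view puts the dial at (326,171), within 2 px of prediction, with the pointer at the two dots. The button is at (404,235), also as predicted, and the marks run 1 to 4 from (311,128) to (380,169). The fingers clear everything. I'll centre, turn back 0.35 rad for joint margin and descend.

Emit:
drive_tool(
  commands=[
    {"dx": 0.0028, "dy": -0.0013, "dz": 0.02, "wx": 0, "wy": 0, "wz": 0, "claw": 0.34},
    {"dx": 0, "dy": 0, "dz": 0.025, "wx": 0, "wy": 0, "wz": -0.05, "claw": 0.34},
    {"dx": 0, "dy": 0, "dz": 0.025, "wx": 0, "wy": 0, "wz": -0.05, "claw": 0.34},
    {"dx": 0, "dy": 0, "dz": 0.025, "wx": 0, "wy": 0, "wz": -0.05, "claw": 0.34},
    {"dx": 0, "dy": 0, "dz": 0.025, "wx": 0, "wy": 0, "wz": -0.05, "claw": 0.34},
    {"dx": 0, "dy": 0, "dz": 0.02, "wx": 0, "wy": 0, "wz": -0.05, "claw": 0.34},
    {"dx": 0, "dy": 0, "dz": 0.02, "wx": 0, "wy": 0, "wz": -0.05, "claw": 0.34},
    {"dx": 0, "dy": 0, "dz": 0.015, "wx": 0, "wy": 0, "wz": -0.05, "claw": 0.34},
    {"dx": 0, "dy": 0, "dz": 0.005, "wx": 0, "wy": 0, "wz": 0, "claw": 0.34},
    {"dx": 0, "dy": 0, "dz": 0, "wx": 0, "wy": 0, "wz": 0, "claw": 0.34},
    {"dx": 0, "dy": 0, "dz": 0, "wx": 0, "wy": 0, "wz": 0, "claw": 0.34},
  ],
)

```text
clock: 3.55
tool_pos: [0.562, -0.0512, 0.0704]
eef_rot: [0.95, 0.311, 0.001, 0.0]
contact_force: [0.5, -0.7, 0.4]
opening: 0.338
```

```bash
python3 w.py wrist3
```

```text
3.55 [ 0.562  -0.0512  0.0704] [ 0.46 -0.75  0.37] [-0.015  0.036 -0.   ] 0.33820790410339774 [ 0.09  0.88 -0.14  1.88  0.29  0.4  -1.2 ]
[[ 0.806  0.591  0.001]
 [ 0.591 -0.806 -0.   ]
 [ 0.001  0.001 -1.   ]]
pred dial,button [[328.39673681 246.46319545]
 [430.79813216 404.5183632 ]]
```

View pics/wrist3.png

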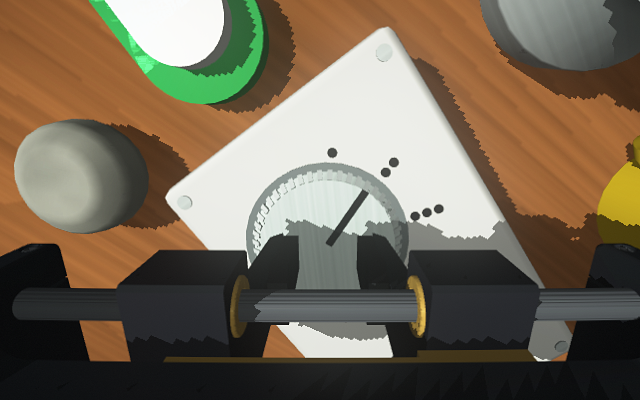

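The close view shows the dial centre at (329,244), about 2 px from prediction, with both fingers inside the disc's edge. The pointer tip at (366,192) lines up with the two dots at (386,172). I'll lower gently while watching the force.

Emit:
drive_tool(
  commands=[
    {"dx": 0, "dy": 0, "dz": 0.004, "wx": 0, "wy": 0, "wz": 0, "claw": 0.34},
    {"dx": 0, "dy": 0, "dz": 0.004, "wx": 0, "wy": 0, "wz": 0, "claw": 0.34},
    {"dx": 0, "dy": 0, "dz": 0.0015, "wx": 0, "wy": 0, "wz": 0, "claw": 0.34},
    {"dx": 0, "dy": 0, "dz": 0.001, "wx": 0, "wy": 0, "wz": 0, "claw": 0.34},
    {"dx": 0, "dy": 0, "dz": 0, "wx": 0, "wy": 0, "wz": 0, "claw": 0.34},
    {"dx": 0, "dy": 0, "dz": 0, "wx": 0, "wy": 0, "wz": 0, "claw": 0.34},
  ],
)

```text
clock: 4.2
tool_pos: [0.5617, -0.0509, 0.0595]
eef_rot: [0.95, 0.312, 0.0, 0.0]
contact_force: [-1.5, 0.3, 4.6]
opening: 0.34
```

Emit:
drive_tool(
  commands=[
    {"dx": 0, "dy": 0, "dz": 0.001, "wx": 0, "wy": 0, "wz": 0, "claw": 0.34},
    {"dx": 0, "dy": 0, "dz": 0, "wx": 0, "wy": 0, "wz": 0, "claw": 0.34},
    {"dx": 0, "dy": 0, "dz": 0, "wx": 0, "wy": 0, "wz": 0, "claw": 0.34},
  ],
)

```text
clock: 4.5
tool_pos: [0.5617, -0.0509, 0.0587]
eef_rot: [0.95, 0.312, 0.0, 0.0]
contact_force: [-0.3, 0.6, 6.6]
opening: 0.335
```

Force is 6.6 N with about 2 mm of sink. Turning clockwise now.

Emit:
drive_tool(
  commands=[
    {"dx": 0, "dy": 0, "dz": 0, "wx": 0, "wy": 0, "wz": 0.06, "claw": 0.34},
    {"dx": 0, "dy": 0, "dz": 0, "wx": 0, "wy": 0, "wz": 0.06, "claw": 0.34},
    {"dx": 0, "dy": 0, "dz": 0, "wx": 0, "wy": 0, "wz": 0.06, "claw": 0.34},
    {"dx": 0, "dy": 0, "dz": 0, "wx": 0, "wy": 0, "wz": 0.06, "claw": 0.34},
    {"dx": 0, "dy": 0, "dz": 0, "wx": 0, "wy": 0, "wz": 0.06, "claw": 0.34},
    {"dx": 0, "dy": 0, "dz": 0, "wx": 0, "wy": 0, "wz": 0.06, "claw": 0.34},
    {"dx": 0, "dy": 0, "dz": 0, "wx": 0, "wy": 0, "wz": 0.06, "claw": 0.34},
    {"dx": 0, "dy": 0, "dz": 0, "wx": 0, "wy": 0, "wz": 0.06, "claw": 0.34},
    {"dx": 0, "dy": 0, "dz": 0, "wx": 0, "wy": 0, "wz": 0.06, "claw": 0.34},
    {"dx": 0, "dy": 0, "dz": 0, "wx": 0, "wy": 0, "wz": 0.06, "claw": 0.34},
    {"dx": 0, "dy": 0, "dz": 0, "wx": 0, "wy": 0, "wz": 0.03, "claw": 0.34},
    {"dx": 0, "dy": 0, "dz": 0, "wx": 0, "wy": 0, "wz": 0, "claw": 0.34},
  ],
)

```text
clock: 5.7
tool_pos: [0.5619, -0.0514, 0.0588]
eef_rot: [1.0, 0.001, 0.001, 0.0]
contact_force: [-0.8, -1.4, 7.6]
opening: 0.341
```

```bash
python3 w.py wrist4
```

```text
5.7 [ 0.5619 -0.0514  0.0588] [-0.78 -1.36  7.58] [-0.152  0.165 -0.074] 0.3412170428671578 [ 0.01  0.9  -0.01  1.88  0.02  0.36 -1.58]
[[ 1.     0.003  0.001]
 [ 0.003 -1.    -0.001]
 [ 0.001  0.001 -1.   ]]
pred dial,button [[329.68936153 254.78421989]
 [535.57121836 341.74865176]]
```

View pics/wrist4.png

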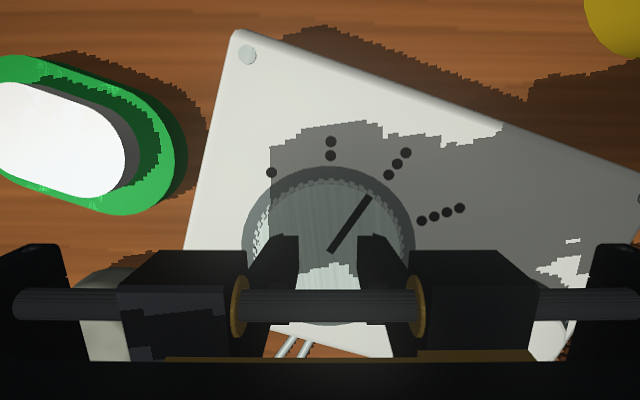

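The pointer, from (331,251) to (370,195), now aims at the three-dot row at (389,175) to (406,152). I'll lift straight off, shut the claw and check.

Emit:
drive_tool(
  commands=[
    {"dx": 0, "dy": 0, "dz": -0.002, "wx": 0, "wy": 0, "wz": 0, "claw": 0.34},
    {"dx": 0, "dy": 0, "dz": -0.004, "wx": 0, "wy": 0, "wz": 0, "claw": 0.34},
    {"dx": 0, "dy": 0, "dz": -0.02, "wx": 0, "wy": 0, "wz": 0, "claw": 0.34},
    {"dx": 0, "dy": 0, "dz": -0.03, "wx": 0, "wy": 0, "wz": 0, "claw": 0},
    {"dx": 0, "dy": 0, "dz": -0.03, "wx": 0, "wy": 0, "wz": 0, "claw": 0},
    {"dx": 0, "dy": 0, "dz": -0.03, "wx": 0, "wy": 0, "wz": 0, "claw": 0},
    {"dx": -0.02, "dy": 0.035, "dz": 0, "wx": 0, "wy": 0, "wz": 0, "claw": 0},
    {"dx": -0.02, "dy": 0.035, "dz": 0, "wx": 0, "wy": 0, "wz": 0, "claw": 0},
    {"dx": 0, "dy": 0.033, "dz": 0, "wx": 0, "wy": 0, "wz": 0, "claw": 0},
    {"dx": 0, "dy": 0, "dz": 0, "wx": 0, "wy": 0, "wz": 0, "claw": 0},
    {"dx": 0, "dy": 0, "dz": 0, "wx": 0, "wy": 0, "wz": 0, "claw": 0},
    {"dx": 0, "dy": 0, "dz": 0, "wx": 0, "wy": 0, "wz": 0, "claw": 0},
  ],
)

```text
clock: 6.95
tool_pos: [0.5221, -0.1524, 0.174]
eef_rot: [1.0, 0.003, -0.0, -0.001]
contact_force: [0.1, 0.8, 0.7]
opening: 0.004
```

```bash
python3 w.py wrist5
```

```text
6.95 [ 0.5221 -0.1524  0.174 ] [0.1  0.79 0.68] [0.032 0.004 0.041] 0.0036250906001875425 [ 0.22  0.69 -0.04  1.89  0.04  0.56 -1.41]
[[ 1.     0.006 -0.   ]
 [ 0.006 -1.     0.001]
 [-0.    -0.001 -1.   ]]
pred dial,button [[208.20272946 148.33136338]
 [331.1676628  200.07979503]]
```

View pics/wrist5.png

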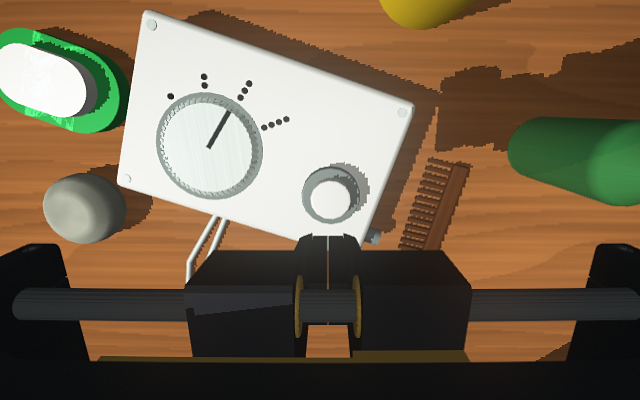

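The pointer rests at the three-dot row (dots (241,97) to (249,83), pointer tip (230,110)). The button is at (330,199), as predicted. Next I'll check the pointer angle metrically.

```bash
python3 - <<'E'
from h import *; from plant import snapshot,r
st=r.get_state(); c=cam(snapshot("wrist"),st)
g=cv2.cvtColor(cv2.imread("pics/wrist5.png"),cv2.COLOR_BGR2GRAY)
m=(g<70).astype(np.uint8); m[:, :140]=0; m[:,310:]=0; m[205:]=0; m[:40]=0
n,l,s,cen=cv2.connectedComponentsWithStats(m)
D=toplane([[208,148]],.05,c)[0]; print("dial",D.round(4))
for i in range(1,n):
    if s[i,4]<12: continue
    z=.05 if s[i,4]>80 else .045
    if z==.05:
        p=np.argwhere(l==i)[:,::-1]; w=toplane(p,.05,c)[:,:2]; v=cv2.fitLine(w.astype(np.float32),cv2.DIST_L2,0,0,0).ravel(); print("pointer",s[i,4],np.arctan(v[1]/v[0]))
    else: 
        d=toplane([cen[i]],z,c)[0]-[.5605,-.0522,0]; print(cen[i].round(1),s[i,4],"ang",np.arctan2(d[1],d[0]).round(3),np.hypot(*d[:2]).round(4))
E
```

```text
dial [ 0.5605 -0.0521  0.05  ]
[203.5  76.5] 26 ang 0.005 0.0565
[249.  83.] 23 ang -0.61 0.0631
[204.  85.] 23 ang 0.009 0.0501
[244.4  90.1] 23 ang -0.606 0.0563
[170.4  95.9] 27 ang 0.606 0.0507
[240.1  97.1] 22 ang -0.604 0.0496
pointer 154 -0.5897094
[263.8 127. ] 13 ang -1.218 0.0494
pointer 124 1.3143133
```

Emit:
drive_tool(
  commands=[
    {"dx": -0.001, "dy": 0.0029, "dz": 0.03, "wx": 0, "wy": 0, "wz": 0, "claw": 0},
    {"dx": 0, "dy": 0, "dz": 0.03, "wx": 0, "wy": 0, "wz": 0, "claw": 0},
    {"dx": 0, "dy": 0, "dz": 0.02, "wx": 0, "wy": 0, "wz": 0, "claw": 0},
    {"dx": 0, "dy": 0, "dz": 0.01, "wx": 0, "wy": 0, "wz": 0, "claw": 0},
    {"dx": 0, "dy": 0, "dz": 0, "wx": 0, "wy": 0, "wz": 0, "claw": 0},
    {"dx": 0, "dy": 0, "dz": 0, "wx": 0, "wy": 0, "wz": 0, "claw": 0},
  ],
)

```text
clock: 7.65
tool_pos: [0.5215, -0.1566, 0.0848]
eef_rot: [1.0, 0.002, 0.0, 0.0]
contact_force: [-0.2, 0.1, 1.0]
opening: 0.009
```

The pointer is at -0.59 rad against -0.607 for the three-dot row, so it has settled in the three-dot rest. The arm is above the button, 7 mm clear. Pressing now.

Emit:
drive_tool(
  commands=[
    {"dx": 0.001, "dy": -0.001, "dz": 0.004, "wx": 0, "wy": 0, "wz": 0, "claw": 0},
    {"dx": 0, "dy": 0, "dz": 0.003, "wx": 0, "wy": 0, "wz": 0, "claw": 0},
    {"dx": 0, "dy": 0, "dz": 0.002, "wx": 0, "wy": 0, "wz": 0, "claw": 0},
    {"dx": 0, "dy": 0, "dz": 0.002, "wx": 0, "wy": 0, "wz": 0, "claw": 0},
    {"dx": 0, "dy": 0, "dz": 0.001, "wx": 0, "wy": 0, "wz": 0, "claw": 0},
    {"dx": 0, "dy": 0, "dz": 0, "wx": 0, "wy": 0, "wz": 0, "claw": 0},
    {"dx": 0, "dy": 0, "dz": 0, "wx": 0, "wy": 0, "wz": 0, "claw": 0},
  ],
)

```text
clock: 8.35
tool_pos: [0.5229, -0.1559, 0.0726]
eef_rot: [1.0, 0.002, 0.001, 0.0]
contact_force: [1.9, 1.3, 4.7]
opening: 0.009
```

Emit:
drive_tool(
  commands=[
    {"dx": 0, "dy": 0, "dz": 0.001, "wx": 0, "wy": 0, "wz": 0, "claw": 0},
    {"dx": 0, "dy": 0, "dz": 0, "wx": 0, "wy": 0, "wz": 0, "claw": 0},
    {"dx": 0, "dy": 0, "dz": 0, "wx": 0, "wy": 0, "wz": 0, "claw": 0},
  ],
)

```text
clock: 8.65
tool_pos: [0.5229, -0.1559, 0.0724]
eef_rot: [1.0, 0.002, 0.001, 0.0]
contact_force: [1.0, 1.3, 12.7]
opening: 0.004
```

Force jumped from 4.7 to 12.7 N with only 0.2 mm of travel, so the button is on its stop. One small push to confirm, then release and retreat upward.

Emit:
drive_tool(
  commands=[
    {"dx": 0, "dy": 0, "dz": 0.0005, "wx": 0, "wy": 0, "wz": 0, "claw": 0},
    {"dx": 0, "dy": 0, "dz": 0, "wx": 0, "wy": 0, "wz": 0, "claw": 0},
  ],
)

```text
clock: 8.85
tool_pos: [0.5229, -0.1559, 0.0723]
eef_rot: [1.0, 0.002, 0.001, 0.0]
contact_force: [0.3, 2.8, 16.9]
opening: 0.01
```

Emit:
drive_tool(
  commands=[
    {"dx": 0, "dy": 0, "dz": -0.004, "wx": 0, "wy": 0, "wz": 0, "claw": 0},
    {"dx": 0, "dy": 0, "dz": -0.01, "wx": 0, "wy": 0, "wz": 0, "claw": 0},
    {"dx": 0, "dy": 0, "dz": -0.03, "wx": 0, "wy": 0, "wz": 0, "claw": 0},
    {"dx": 0, "dy": 0, "dz": -0.04, "wx": 0, "wy": 0, "wz": 0, "claw": 0},
    {"dx": 0, "dy": 0, "dz": -0.04, "wx": 0, "wy": 0, "wz": 0, "claw": 0},
    {"dx": -0.02, "dy": 0, "dz": -0.03, "wx": 0, "wy": 0, "wz": 0, "claw": 0},
    {"dx": -0.02, "dy": 0, "dz": 0, "wx": 0, "wy": 0, "wz": 0, "claw": 0},
    {"dx": 0, "dy": 0, "dz": 0, "wx": 0, "wy": 0, "wz": 0, "claw": 0},
    {"dx": 0, "dy": 0, "dz": 0, "wx": 0, "wy": 0, "wz": 0, "claw": 0},
    {"dx": 0, "dy": 0, "dz": 0, "wx": 0, "wy": 0, "wz": 0, "claw": 0},
  ],
)

```text
clock: 9.85
tool_pos: [0.4823, -0.156, 0.2241]
eef_rot: [1.0, 0.002, -0.0, -0.0]
contact_force: [-0.2, 0.0, -0.5]
opening: 0.008
```

```bash
python3 w.py wrist6
```

```text
9.85 [ 0.4823 -0.156   0.2241] [-0.21  0.02 -0.49] [ 0.101 -0.034  0.039] 0.0080038389671985 [ 0.25  0.57 -0.04  1.95  0.04  0.62 -1.39]
[[ 1.     0.004 -0.001]
 [ 0.004 -1.     0.   ]
 [-0.001 -0.    -1.   ]]
pred dial,button [[219.52616795 100.29882771]
 [326.92789728 144.03022566]]
```

View pics/wrist6.png

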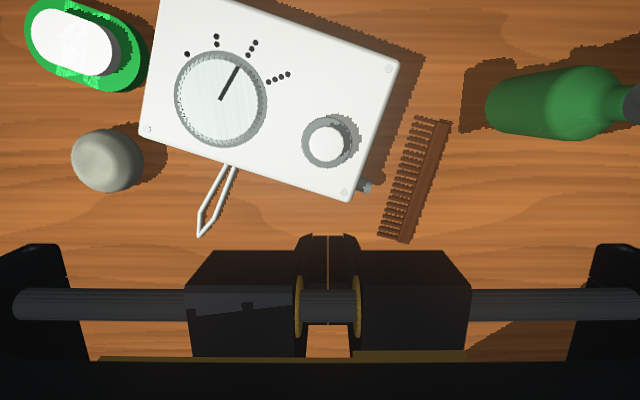

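The pointer, from (220,100) to (238,68), still aims at the three dots at (248,54). The button at (326,144) matches its released-height prediction of (327,144), so it sprang back. The bystanders in view are in place and the arm is clear, so I'm handing in.

```bash
python3 -c "
from plant import r
print(r.finish_job())"
```

```text
the job is handed in; nothing more can be done
None
```

I turned the dial clockwise from two dots to three, then pressed the start button fully down and let it spring back. I handed the job in at about 10 s on the robot's clock, with the arm clear of everything.

- **Dial:** two fingertips rested on it with about 7 N and turned it 0.63 rad. After lifting off, the pointer measured -0.59 rad against -0.607 rad for the three-dot row, which is within measuring error. The last picture still showed it there.
- **Start button:** it reached its stop at about 6 mm of travel, where the force jumped from 4.7 to 12.7 N and then 16.9 N. In the last picture it appears at its released height, to about 1 px.
- **Bystanders:** the soap holder, pumice, tweezers, comb and bottle looked undisturbed in the last picture. The mug and lota were out of that view, and I did not re-check them. Force readings rose only while I was pressing the dial and the button.
- **Refused calls:** my first two move calls were refused because rows need all seven keys. Nothing moved, but it cost one picture; I viewed eight in all.

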